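# Fetch the tiffin box from behind the canisters

### The job

Please get the steel tiffin box out for lunch: first clear the two aluminium canisters and the spoon holder from in front of it and stand all three on the wooden board, then lift the box out of the tiled recess and lay it, lid up, in the middle of the red lunch tray. When the box is on the tray, put both canisters and the spoon holder back upright in the recess, each where it stood at the start. Leave the salt and pepper shakers and the covered bowl where they are.

Things in the scene. Friction and masses are not known exactly. Their poses are not given: they have to be found in the camera images.
- recess: Fixed white-tiled recess in a half-height wall, open at front and above. Origin: centre of its floor in plan, at counter level; x from front to back, y along the wall. Floor 85 mm up, 200 (x) by 320 mm (y); back, cheeks and wall (to y +-420) rise to 175 mm; herbs and jars on the wall to 275 mm. Things stand on the floor: a row of three, 92 mm apart, 53 mm before the origin, the tiffin behind.
- tall_canister: Closed aluminium canister, 74 mm in diameter, 110 mm tall, with a black cylindrical knob on its fixed lid: 24 mm in diameter and 24 mm high (its top 134 mm above the underside). Lift it by the knob from above. Origin: centre of its underside; z up. 0.25 to 0.47 kg. Which place in the front row it has varies.
- short_canister: Closed aluminium canister, 74 mm in diameter, 85 mm tall, with a brown wooden cylindrical knob on its fixed lid: 24 mm in diameter and 24 mm high (its top 109 mm above the underside). Lift it by the knob from above. Origin: centre of its underside; z up. 0.2 to 0.36 kg. Which place in the front row it has varies.
- spoon_holder: White ceramic spoon holder with a blue band: upright round cup, 60 mm in outer diameter, 95 mm tall, wall 5 mm. Three short spoon handles, part of it, stand up inside to 118 mm. Grip it across the outside just under the rim. Origin: centre of its underside; z up. 0.22 to 0.42 kg. Which place in the front row it has varies.
- tiffin: Slim steel tiffin box, hinged lid clipped shut: 64 mm (x) by 185 mm (y) by 55 mm tall. Clips and hinges, 62 mm either side of the middle, stand 4 mm proud; grip it across its width at the plain middle. It lies along the back of the recess, some 42 mm from the back wall and 10 mm behind the front row. Origin: centre of its underside; z up, out of the lid. 0.3 to 0.55 kg.
- board: Fixed wooden board on the counter, on the left or the right (varies), 140 mm (x) by 280 mm (y), 18 mm thick. Origin: centre of its underside, at counter level; the top is at 18 mm. The side area for the three front things: their centres belong over it.
- lunch_tray: Fixed shallow red lunch tray on the counter, on the other side from the board: 166 mm (x) by 266 mm (y) over its rim, inside 142 by 242 mm, floor 5 mm above the counter, rim 14 mm high. Origin: centre of its underside, at counter level. The tiffin's long side lies along the tray's y (either way round).
- covered_bowl: Bystander: steel bowl closed with a green hard silicone lid, 112 mm in diameter, 72 mm tall with its knob, loose, on the counter in front of the recess. Origin: centre of its underside.
- salt: Bystander: loose white salt shaker with a steel cap, 28 mm in diameter, 64 mm tall, in the back left corner of the recess, beside one end of the tiffin. Origin: centre of its underside.
- pepper: Bystander: loose dark wooden pepper shaker with a steel cap, 28 mm in diameter, 64 mm tall, in the back right corner of the recess, beside the other end of the tiffin. Origin: centre of its underside.

How it is judged:
On the way, in this order (a step that is already met when the one before it is completed fails the run):
1. both canisters and the spoon holder stand upright on the wooden board, let go and at rest (x of tall_canister in the frame of board between -0.07 and 0.07 m and y of tall_canister in the frame of board between -0.14 and 0.14 m and z of tall_canister in the frame of board between 0.012 and 0.024 m and angle between each of tall_canister, short_canister, spoon_holder's own z axis and vertical below 0.1 rad and linear speed of each of tall_canister, short_canister, spoon_holder below 0.02 m/s and angular speed of each of tall_canister, short_canister, spoon_holder below 0.2 rad/s and contact force between the fingers and tall_canister below 0.3 N and x of short_canister in the frame of board between -0.07 and 0.07 m and y of short_canister in the frame of board between -0.14 and 0.14 m and z of short_canister in the frame of board between 0.012 and 0.024 m and contact force between the fingers and short_canister below 0.3 N and x of spoon_holder in the frame of board between -0.07 and 0.07 m and y of spoon_holder in the frame of board between -0.14 and 0.14 m and z of spoon_holder in the frame of board between 0.012 and 0.024 m and contact force between the fingers and spoon_holder below 0.3 N), for 0.2 s.
2. the tiffin box lies lid up in the middle of the lunch tray, let go and at rest, the three things still on the board (all of step 1 and x of tiffin in the frame of lunch_tray between -0.03 and 0.03 m and y of tiffin in the frame of lunch_tray between -0.03 and 0.03 m and z of tiffin in the frame of lunch_tray between 0.001 and 0.01 m and angle between tiffin's own z axis and vertical below 0.1 rad and linear speed of tiffin below 0.02 m/s and angular speed of tiffin below 0.2 rad/s and contact force between the fingers and tiffin below 0.3 N), for 0.2 s.
At the end, for the whole second after the job is handed in: The tiffin box lies flat and lid up on the floor of the lunch tray, its centre within 30 mm of the tray's centre along each of the tray's axes; both canisters and the spoon holder stand upright in the recess within 15 mm of where each stood at the start; all are let go and at rest (x of tiffin in the frame of lunch_tray between -0.03 and 0.03 m and y of tiffin in the frame of lunch_tray between -0.03 and 0.03 m and z of tiffin in the frame of lunch_tray between 0.001 and 0.01 m and angle between each of tiffin, tall_canister, short_canister, spoon_holder's own z axis and vertical below 0.1 rad and linear speed of each of tiffin, tall_canister, short_canister, spoon_holder below 0.02 m/s and angular speed of each of tiffin, tall_canister, short_canister, spoon_holder below 0.2 rad/s and contact force between the fingers and tiffin below 0.3 N and distance of each of tall_canister, short_canister, spoon_holder from where it was at the start of the episode below 0.015 m and contact force between the fingers and tall_canister below 0.3 N and contact force between the fingers and short_canister below 0.3 N and contact force between the fingers and spoon_holder below 0.3 N); the robot touches nothing.
It fails at once if the covered bowl is moved by more than 20 mm or tipped (distance of covered_bowl from where it was at the start of the episode above 0.02 m or angle between covered_bowl's own z axis and vertical above 0.3 rad).
It fails at once if the salt shaker is moved by more than 20 mm or tipped (distance of salt from where it was at the start of the episode above 0.02 m or angle between salt's own z axis and vertical above 0.3 rad).
It fails at once if the pepper shaker is moved by more than 20 mm or tipped (distance of pepper from where it was at the start of the episode above 0.02 m or angle between pepper's own z axis and vertical above 0.3 rad).
It also fails if it takes over 131 s, if anything falls off the work surface, if the arm or the gripper's body presses on something with over 40 N, if the wrist force passes 120 N, or if a joint passes its speed limit or range.

### The arm

A 6-joint arm with a two-finger parallel gripper is mounted at the origin on the work surface. World frame = base frame: x ahead of the robot, y to its left, z up, the work surface at z = 0. Lengths are in m, angles in rad, forces in N, time in s.
With the tool pointing down it reaches from about 0.35 to 0.975 m from the base axis. Payload 4.9 kg.
Tool frame: the origin (TCP) lies at the very end of the fingers, on their centre line; the grasp point (between the pads) lies 19 mm behind it; z points along the fingers, y is the line along which they close (so a half turn about z gives the same grasp; the last joint's range is limited). The gripper opens to 85 mm and grips with 20 to 120 N. Pads are 22 mm wide; open, the fingers measure 114 mm over their backs; the gripper's body (76 mm by 85 mm) begins 54 mm behind the grasp point. The pads swing forward as they close: fully open they stand 13 mm farther back than shut.
Start: joints at [-1.365, 0.053, 1.613, -0, 1.476, -0.119], TCP at [0.199, -0.592, 0.201] pointing down, gripper open.
Joint ranges: [-3.01, 3.01], [-1.01, 2.22], [0.06, 2.58], [-1.02, 4.17], [0.09, 2.62], [-3.14, 3.14]. Speed limits (rad/s): [2.57, 2.57, 3.14, 3.14, 3.14, 3.14].

### API

Orientations are given as a rotation vector (axis times angle).
In Python, from rig import env, get_image, camera_model, ticket gives the robot as it stands.
- The arm moves only by the tool send_rows, never from a script. Its argument "deltas" is text: rows parted by semicolons, each of 7 numbers parted by spaces: the shift along the tool's x, y, z scaled (see below), then the turn, a rotation vector about the tool's x, y, z scaled (see below), then the opening, from -1 (shut) to 1 (fully open). In form: dx dy dz ax ay az grip; .... A call has 1 to 5 rows; each row shifts and turns the commanded pose from where the row before left it, along the tool's axes as they then stand; what a row does not reach is not made up. The controller multiplies each number of a shift by 100 mm and each number of a turn by pi rad. A row lasts 1/8 s, in which the tool goes at most 62.5 mm and 10.7 degrees, less where a joint would pass 70% of its speed; a pose out of reach is approached as far as the arm can. A call with a number of a shift or a turn outside -1 to 1 is refused whole. A call with a gripper value outside its range is refused whole. The fingers move at their own pace and stop on an object; "grip_force" is the grip in N (left out, the last holds). Time passes only in rows, so rows that do not move let the fingers close. It gives the time, the measured TCP pose, the force, the opening and the grip force at its end, in the units of the state.
- env.get_obs(): the state, without advancing time (a new reading comes with each control period).
- get_image(name): name is "scene" or "top"; returns the picture (384x512x3 uint8, red, green, blue); there is no depth.
- camera_model(name): a dict with "mtx" (3x3 intrinsics, pixels), "rvec" (rotation vector, rad) and "tvec" (3), from world to camera coordinates, as OpenCV has them. Camera axes: x right, y down, z forward; pixel columns grow to the right and rows downward; lengths in m; the calibration is good to about 2 mm. A picture is of the moment at which its call begins. camera_model takes no time and is no camera call.
- ticket.sign_off(): hands the job in; it is judged then, once.
The state is a dict: "time": time; "joints": joint angles; "qd": joint speeds; "tau": joint torques, N m; "eef_pos": TCP position; "eef_rot": TCP orientation; "force": force on the tool from outside, world axes, zero at the start; "wrist_torque": the same for the moment, N m; "opening": finger opening in m; "grasp_force": force on a finger pad.
Only numpy, scipy, OpenCV 4.12 (cv2) and the standard library are available. Lean on these libraries where they do the work, as an engineer would, in place of code of your own. Each camera call takes 0.05 s, during which the arm holds its last target. There are 200 camera calls.

## Working session

There is one attempt and no reset: what is moved stays moved. The work goes in short steps, Python scripts to look and compute and a tool call to move; the robot and the scene stay as the last step left them, time stands still between calls to the robot, and variables do not carry over. Pictures are saved under pics/ and viewed, at most 14 in all, crops included, and the job is handed in when it is done.

Besides the shell and the picture viewer there is one more tool, called after "Call:" in YAML: its name, and indented under it one key for each argument. send_rows: Moves the arm, as the interface text tells. Shifts and turns lie within -1 to 1; 1 stands for 100 mm of shift or pi rad of turn. Its arguments: {"type":"object","properties":{"deltas":{"type":"string"},"grip_force":{"type":"number"}},"required":["deltas"]}

```bash
mkdir -p pics; ls; python3 - <<'E'
from rig import env,get_image,camera_model
import cv2
for n in("scene","top"):
    cv2.imwrite(f"pics/{n}0.png",cv2.cvtColor(get_image(n),cv2.COLOR_RGB2BGR)); print(n,camera_model(n))
print(env.get_obs())
E
```

```text
pics
scene {'mtx': array([[420.67374382,   0.        , 258.22953702],
       [  0.        , 420.67374382, 192.54658562],
       [  0.        ,   0.        ,   1.        ]]), 'rvec': array([ 2.10789646,  1.36577957, -0.51922654]), 'tvec': array([-0.22146582, -0.33324234,  1.26996121])}
top {'mtx': array([[410.84659361,   0.        , 257.68934566],
       [  0.        , 410.84659361, 190.21209527],
       [  0.        ,   0.        ,   1.        ]]), 'rvec': array([ 2.15015321, -2.15103904,  0.16945218]), 'tvec': array([-0.01284433,  0.53216473,  0.96330155])}
{'time': 0.1, 'joints': array([-1.36499446e+00,  5.32866905e-02,  1.61417753e+00,  8.33326948e-06,
        1.47599319e+00, -1.18973991e-01]), 'qd': array([-0.00025337, -0.00065513, -0.00345212, -0.00186973,  0.00059731,
       -0.00028447]), 'tau': array([ 1.07635216e-03, -3.94896269e+01, -3.71365571e+01, -6.78033894e-05,
        3.85187828e-03,  1.48995653e-06]), 'eef_pos': array([ 0.19932445, -0.59170214,  0.19947613]), 'eef_rot': array([-3.09842331e+00, -5.07615058e-01,  1.14040624e-04]), 'force': array([ 0.49005961, -0.23540775, -0.26309512]), 'wrist_torque': array([ 0.01002801, -0.04990381, -0.00202251]), 'grasp_force': 0.0, 'opening': 0.08543448673249697}
```

View pics/scene0.png

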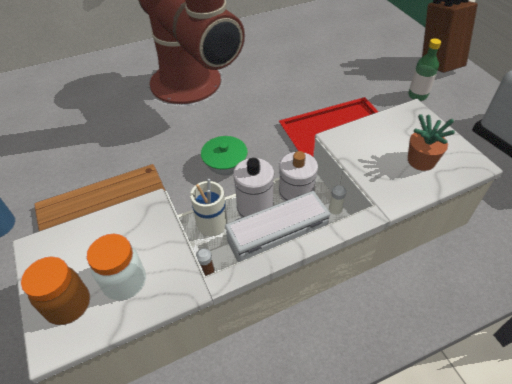

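View pics/top0.png

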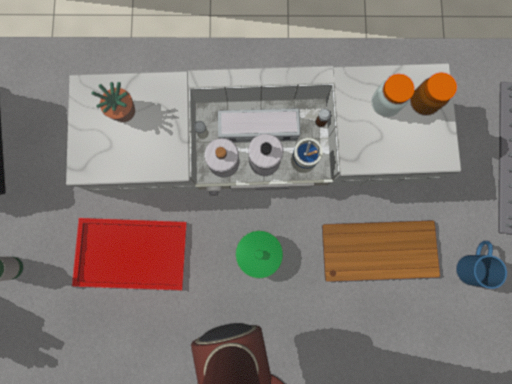

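```bash
cat > lib.py <<'E'
import cv2,numpy as np
from rig import env,get_image,camera_model
def ray(cam,px,z):
    c=camera_model(cam);R=cv2.Rodrigues(c["rvec"])[0];C=-R.T@c["tvec"]
    d=R.T@np.linalg.inv(c["mtx"])@[px[0],px[1],1.]
    return C+d*(z-C[2])/d[2]
def proj(cam,P):
    c=camera_model(cam);return cv2.projectPoints(np.float64([P]),c["rvec"],c["tvec"],c["mtx"],None)[0].ravel()
def blob(mask,near=None,box=None):
    m=mask.astype(np.uint8)
    if box: k=np.zeros_like(m);k[box[1]:box[3],box[0]:box[2]]=1;m*=k
    cs=cv2.findContours(m,cv2.RETR_EXTERNAL,cv2.CHAIN_APPROX_NONE)[0]
    return max(cs,key=cv2.contourArea)
E
python3 - <<'E'
from lib import *
im=cv2.imread("pics/top0.png");hsv=cv2.cvtColor(im,cv2.COLOR_BGR2HSV);H,S,V=[hsv[...,i].astype(int) for i in range(3)]
sc=cv2.imread("pics/scene0.png");hs2=cv2.cvtColor(sc,cv2.COLOR_BGR2HSV);H2,S2,V2=[hs2[...,i].astype(int) for i in range(3)]
def rect(n,m,box,z,dil=0):
    c=blob(m,box=box);pts=np.array([ray("top",p[0],z)[:2] for p in c],np.float32)
    r=cv2.minAreaRect(pts);print(n,"area",cv2.contourArea(c),"c",np.round(r[0],4),"sz",np.round(r[1],4),"ang",round(r[2],2),"circ",np.round(cv2.minEnclosingCircle(pts),4) if 0 else [np.round(v,4) for v in cv2.minEnclosingCircle(pts)])
rect("tray",((H<8)|(H>172))&(S>150),(60,200,200,300),.014)
rect("board",(H<22)&(H>6)&(S>90),(310,210,450,290),.018)
rect("bowl",(H>45)&(H<75)&(S>150),(220,220,300,290),.05)
rect("tall",(V<60),(255,138,277,160),.219)
rect("short",(S>90)&(H<25),(210,142,232,164),.194)
rect("tiffin",(V>150)&(S<40),(214,106,303,138),.140)
rect("spoonblue",(S>80)&(H>95)&(H<125),(290,135,325,170),.175)
rect("short sc? canister lid",(V>150)&(S<40),(202,138,240,172),.170)
rect("tall lid",(V>150)&(S<40),(246,133,286,170),.195)
rect("cup rim",(V>150)&(S<60),(292,138,324,168),.180)
for n,m,b in(("tall",V2<50,(243,155,263,176)),("short",(S2>90)&(H2<25),(288,148,309,168))):
    x=cv2.boundingRect(blob(m,box=b));print("scene",n,x)
big=np.hstack([cv2.resize(im[75:200,180:345],None,fx=3.6,fy=3.6,interpolation=2)]);cv2.imwrite("pics/crop1.png",big)
E
```

```text
tray area 7199.0 c [0.3803 0.2993] sz [0.264 0.164] ang 87.81 circ [array([0.3807, 0.2995]), np.float64(0.1539)]
board area 6302.5 c [ 0.3869 -0.3132] sz [0.138  0.2793] ang 1.99 circ [array([ 0.3864, -0.3137]), np.float64(0.1528)]
bowl area 1566.5 c [ 0.38   -0.0159] sz [0.104  0.1049] ang 89.89 circ [array([ 0.3791, -0.0155]), np.float64(0.0536)]
tall area 69.0 c [ 0.5912 -0.028 ] sz [0.0162 0.0229] ang 89.84 circ [array([ 0.5912, -0.0287]), np.float64(0.0116)]
short area 72.5 c [0.5899 0.0661] sz [0.0214 0.0188] ang 0.59 circ [array([0.5898, 0.0661]), np.float64(0.0114)]
tiffin area 2210.5 c [ 0.6735 -0.0086] sz [0.0722 0.189 ] ang 0.16 circ [array([ 0.6725, -0.0091]), np.float64(0.0968)]
spoonblue area 147.0 c [ 0.5916 -0.1158] sz [0.0425 0.0309] ang 43.75 circ [array([ 0.5938, -0.1177]), np.float64(0.0221)]
short sc? canister lid area 574.0 c [0.5906 0.0674] sz [0.0769 0.0688] ang 86.18 circ [array([0.5963, 0.0699]), np.float64(0.0428)]
tall lid area 692.0 c [ 0.5953 -0.028 ] sz [0.0706 0.0819] ang 0.12 circ [array([ 0.6027, -0.028 ]), np.float64(0.0496)]
cup rim area 690.0 c [ 0.593  -0.1176] sz [0.0663 0.0634] ang 89.23 circ [array([ 0.5933, -0.1222]), np.float64(0.0425)]
scene tall (248, 159, 11, 16)
scene short (293, 148, 16, 19)
```

View pics/crop1.png

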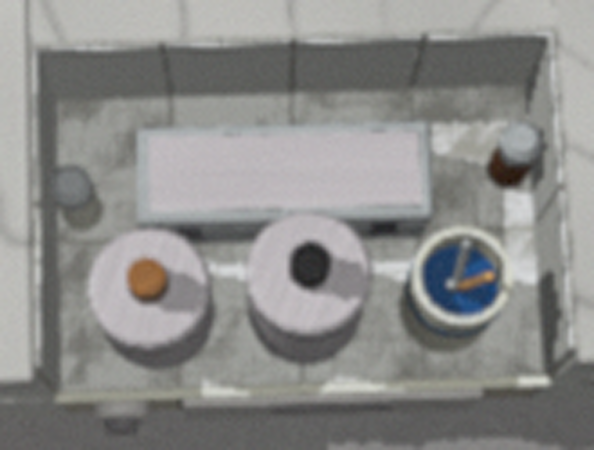

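The top view shows the front row from left to right: short canister (221,153), tall canister (266,149) and spoon holder (308,152). The tiffin is behind them at (258,123), the tray is on the left, the board is on the right, and the bowl is at (259,254).

```bash
python3 - <<'E'
from lib import *
c=lambda x,y:(180+(x+.5)/3.6-.5,75+(y+.5)/3.6-.5)
for n,p,z in(("tallknob",(310,264),.219),("tall lid",(309.5,275),.195),("shortknob",(147,279),.194),("short lid",(149.5,289),.17),("cup",(459,277),.18),
 ("tifTL",(137,130),.14),("tifTR",(430,122),.14),("tifBR",(430,214),.14),("tifBL",(137,220),.14),("frontL",(57,398),.085),("frontR",(548,380),.085),("wallBL",(40,50),.175),("wallBR",(550,37),.175)):
    print(n,np.round(ray("top",c(*p),z),4))
# scene cross-check
for n,p,z in(("tall",(253,162),.219),("short",(300,155),.194)): print("scene",n,np.round(ray("scene",p,z),4))
E
```

```text
tallknob [ 0.5923 -0.0275  0.219 ]
tall lid [ 0.5918 -0.0279  0.195 ]
shortknob [0.5895 0.0662 0.194 ]
short lid [0.5893 0.0666 0.17  ]
cup [ 0.5944 -0.1167  0.18  ]
tifTL [0.6982 0.078  0.14  ]
tifTR [ 0.7039 -0.1057  0.14  ]
tifBR [ 0.6444 -0.1048  0.14  ]
tifBL [0.6402 0.0772 0.14  ]
frontL [0.5371 0.1322 0.085 ]
frontR [ 0.5492 -0.1861  0.085 ]
wallBL [0.7362 0.1342 0.175 ]
wallBR [ 0.7455 -0.1757  0.175 ]
scene tall [ 0.5944 -0.0264  0.219 ]
scene short [0.5915 0.0699 0.194 ]
```

Call:
send_rows:
  deltas: "0 0 -0.2 0 0 -0.0567 1; 0 0 -0.3 0 0 -0.0567 1; 0 0 -0.3 0 0 -0.0567 1; 0 0 -0.2 0 0 -0.0567 1; 0 0 0 0 0 -0.0567 1"
  grip_force: 60

```text
time: 0.72
eef_pos: [0.1996, -0.5931, 0.303]
eef_rot: [2.571, 1.799, -0.002]
force: [0.1, 0.7, 0.1]
opening: 0.0855
grasp_force: 0.0
```

Call:
send_rows:
  deltas: "0 0 0 0 0 -0.0567 1; 0 0 0 0 0 -0.0567 1; 0 0 0 0 0 0 1"

```text
time: 1.1
eef_pos: [0.1994, -0.592, 0.3]
eef_rot: [-2.222, -2.219, -0.001]
force: [-0.4, 0.3, 0.0]
opening: 0.0855
grasp_force: 0.0
```

Call:
send_rows:
  deltas: "0.4 0.33 0 0 0 0 1; 0.4 0.33 0 0 0 0 1; 0.4 0.33 0 0 0 0 1; 0.4 0.33 0 0 0 0 1; 0.4 0.33 0 0 0 0 1"

```text
time: 1.72
eef_pos: [0.365, -0.3907, 0.3004]
eef_rot: [-2.224, -2.218, -0.0]
force: [0.4, 0.2, -0.5]
opening: 0.0853
grasp_force: 0.0
```

Call:
send_rows:
  deltas: "0.4 0.33 0 0 0 0 1; 0.4 0.33 0 0 0 0 1; 0.4 0.33 0 0 0 0 1; 0.4 0.33 0 0 0 0 1; 0.4 0.33 0 0 0 0 1"

```text
time: 2.35
eef_pos: [0.5299, -0.1905, 0.3005]
eef_rot: [2.224, 2.219, -0.0]
force: [1.3, 0.6, 0.3]
opening: 0.0856
grasp_force: 0.0
```

Call:
send_rows:
  deltas: "0.4 0.33 0 0 0 0 1; 0.35 0.32 0 0 0 0 1; 0 0 0 0 0 0 1"

```text
time: 2.72
eef_pos: [0.5951, -0.1144, 0.2997]
eef_rot: [-2.218, -2.223, 0.0]
force: [-1.0, 0.1, -0.3]
opening: 0.0857
grasp_force: 0.0
```

Call:
send_rows:
  deltas: "-0.025 -0.01 0.5 0 0 0 1; 0 0 0.5 0 0 0 1; 0 0 0.3 0 0 0 1; 0 0 0.2 0 0 0 1; 0 0 0 0 0 0 1"

```text
time: 3.35
eef_pos: [0.5919, -0.1196, 0.1491]
eef_rot: [-2.22, -2.219, 0.002]
force: [-0.4, 0.3, 1.1]
opening: 0.0853
grasp_force: 0.0
```

Call:
send_rows:
  deltas: "0 0 0 0 0 0 -0.2; 0 0 0 0 0 0 -0.2; 0 0 0 0 0 0 -0.2; 0 0 0 0 0 0 -0.2; 0 0 0 0 0 0 -0.2"

```text
time: 3.98
eef_pos: [0.5931, -0.1194, 0.1507]
eef_rot: [2.22, 2.222, 0.0]
force: [0.6, 0.2, 0.1]
opening: 0.034
grasp_force: 0.0
```

```bash
python3 - <<'E'
from lib import *
a=cv2.cvtColor(get_image("scene"),cv2.COLOR_RGB2BGR)[120:290,130:360];cv2.imwrite("pics/s1.png",cv2.resize(a,None,fx=3.3,fy=3.3))
E
```

```text
(no output)
```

View pics/s1.png

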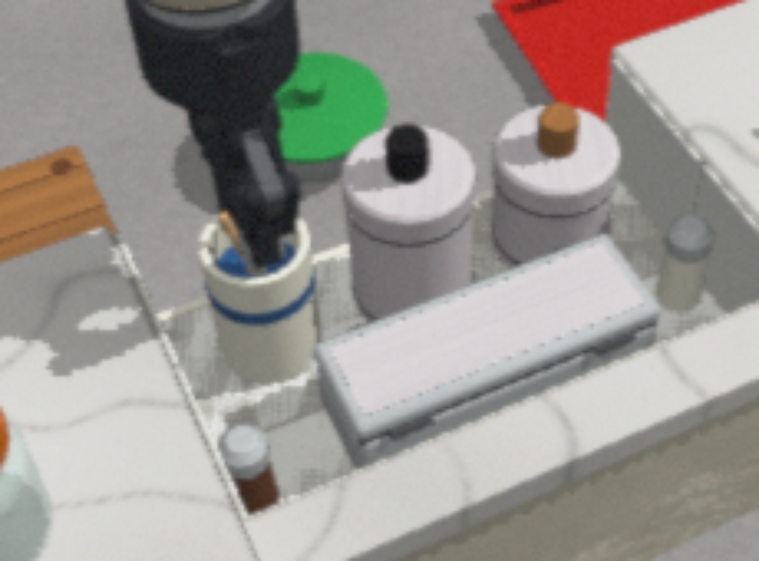

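```bash
python3 - <<'E'
from lib import *
f=lambda p:np.round((proj("scene",p)-[130,120])*3.3,0)
o=env.get_obs();print(o["time"],o["eef_pos"],o["opening"])
print("tcp",f(o["eef_pos"]))
for z in(.085,.18):
  for d in((0,0),(.03,0),(-.03,0),(0,.03),(0,-.03)): print(z,d,f((.594+d[0],-.117+d[1],z)))
b=cv2.cvtColor(get_image("top"),cv2.COLOR_RGB2BGR)[75:200,240:350];cv2.imwrite("pics/t1.png",cv2.resize(b,None,fx=4,fy=4))
E
```

```text
4.025 [ 0.59303342 -0.11945714  0.15066658] 0.03384573470908111
tcp [254. 273.]
0.085 (0, 0) [271. 343.]
0.085 (0.03, 0) [288. 381.]
0.085 (-0.03, 0) [254. 306.]
0.085 (0, 0.03) [318. 326.]
0.085 (0, -0.03) [223. 360.]
0.18 (0, 0) [253. 239.]
0.18 (0.03, 0) [272. 279.]
0.18 (-0.03, 0) [235. 201.]
0.18 (0, 0.03) [305. 222.]
0.18 (0, -0.03) [200. 257.]
```

View pics/t1.png

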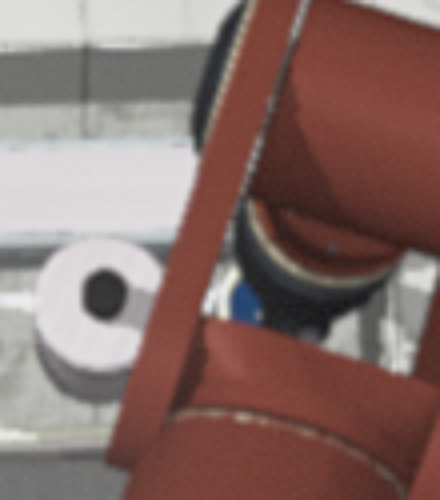

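```bash
python3 - <<'E'
from lib import *
a=cv2.imread("pics/scene0.png")[150:260,160:240]
b=cv2.cvtColor(get_image("scene"),cv2.COLOR_RGB2BGR)[150:260,160:240]
def mark(i):
    i=cv2.resize(i,None,fx=5,fy=5,interpolation=2)
    for z,c in((.18,(0,0,255)),(.085,(0,200,0))):
        for k in range(24):
            t=k*np.pi/12;p=(proj("scene",(.594+.03*np.cos(t),-.117+.03*np.sin(t),z))-[160,150]+.5)*5
            cv2.circle(i,tuple(int(v) for v in p),2,c,-1)
    return i
cv2.imwrite("pics/cmp.png",np.hstack([mark(a),mark(b)]))
E
```

```text
(no output)
```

View pics/cmp.png

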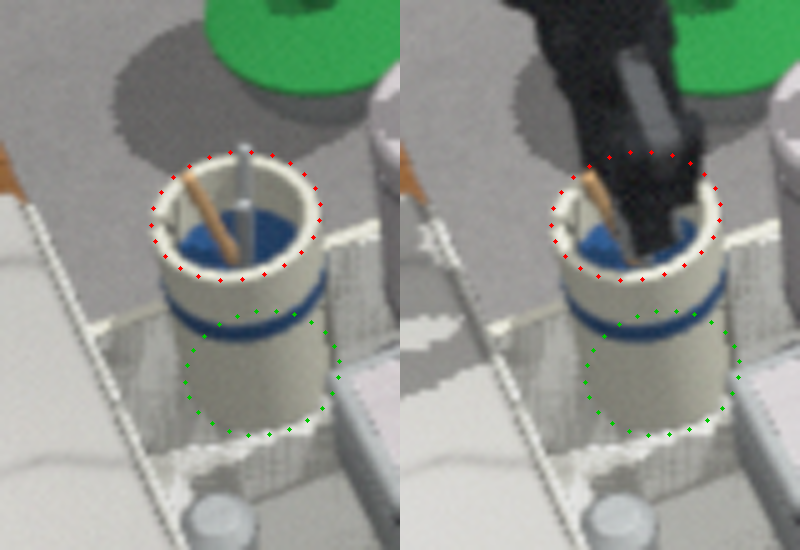

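Call:
send_rows:
  deltas: "0 0 -0.2 0 0 0 -0.2; 0 0 -0.3 0 0 0 -0.2; 0 0 -0.3 0 0 0 -0.2; 0 0 0 0 0 0 1; 0 0 0 0 0 0 1"

```text
time: 4.75
eef_pos: [0.5929, -0.1194, 0.2307]
eef_rot: [2.22, 2.222, 0.0]
force: [-0.2, 0.8, 0.4]
opening: 0.0693
grasp_force: 0.0
```

Call:
send_rows:
  deltas: "0 0 0 0 0 0 1; 0 0 0 0 0 0 1"

```text
time: 5.0
eef_pos: [0.5924, -0.1193, 0.2293]
eef_rot: [-2.219, -2.221, 0.002]
force: [0.3, 1.1, -0.2]
opening: 0.0853
grasp_force: 0.0
```

```bash
python3 - <<'E'
from lib import *
a=cv2.cvtColor(get_image("scene"),cv2.COLOR_RGB2BGR)[90:260,140:270]
i=cv2.resize(a,None,fx=3.4,fy=3.4,interpolation=2)
o=env.get_obs();print(o["eef_pos"],o["opening"])
for d in(-.043,0,.043):
    p=(proj("scene",o["eef_pos"]+[d,0,0])-[140,90]+.5)*3.4;cv2.circle(i,tuple(int(v) for v in p),3,(0,0,255),-1)
cv2.imwrite("pics/s2.png",i)
E
```

```text
[ 0.59256215 -0.11930002  0.22949216] 0.08528042645545807
```

View pics/s2.png

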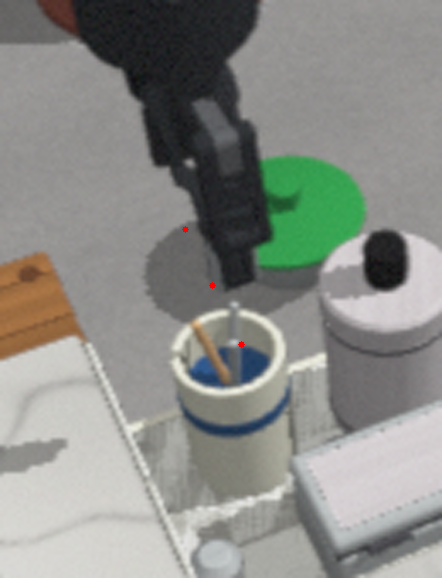

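```bash
python3 - <<'E'
from lib import *
from scipy.spatial.transform import Rotation as R
px=(140+240/3.4,90+280/3.4)
for z in(.2,.23,.243,.26,.28,.3): print(z,np.round(ray("scene",px,z),3))
for n in("scene","top"):
    c=camera_model(n);print(n,-cv2.Rodrigues(c["rvec"])[0].T@c["tvec"])
o=env.get_obs();print({k:np.round(v,3) for k,v in o.items()})
cv2.imwrite("pics/t2.png",cv2.resize(cv2.cvtColor(get_image("top"),cv2.COLOR_RGB2BGR)[60:384,180:400],None,fx=1.8,fy=1.8))
E
```

```text
0.2 [ 0.569 -0.099  0.2  ]
0.23 [ 0.597 -0.105  0.23 ]
0.243 [ 0.609 -0.108  0.243]
0.26 [ 0.625 -0.112  0.26 ]
0.28 [ 0.643 -0.116  0.28 ]
0.3 [ 0.662 -0.121  0.3  ]
scene [ 1.07784424 -0.22053215  0.75001094]
top [ 0.38614678 -0.00194017  1.03063139]
{'time': np.float64(5.05), 'joints': array([-0.322, -0.01 ,  1.628,  0.   ,  1.525, -0.323]), 'qd': array([-0.001, -0.004, -0.006, -0.001,  0.002,  0.001]), 'tau': array([ 4.0000e-03, -3.7050e+01, -3.7443e+01, -0.0000e+00,  7.0000e-03,
        0.0000e+00]), 'eef_pos': array([ 0.593, -0.119,  0.229]), 'eef_rot': array([-2.219e+00, -2.221e+00,  1.000e-03]), 'force': array([ 0.097, -0.985,  0.413]), 'wrist_torque': array([-0.016,  0.025,  0.02 ]), 'grasp_force': np.float64(0.0), 'opening': np.float64(0.085)}
```

View pics/t2.png

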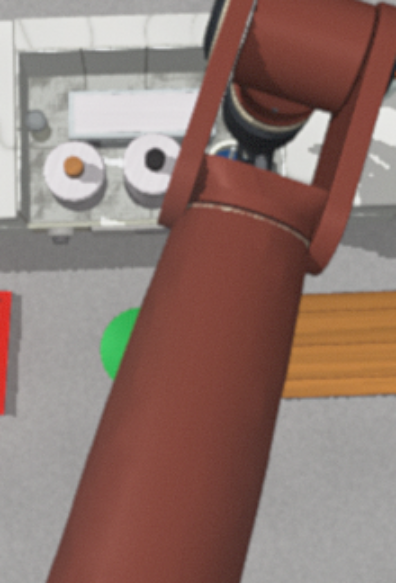

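Call:
send_rows:
  deltas: "0 0.02 0.4 0 0 0 0.75; 0 0 0.3 0 0 0 0.75; 0 0 0.25 0 0 0 0.75; 0 0 0.1 0 0 0 0.75; 0 0 0.1 0 0 0 0.75"

```text
time: 5.72
eef_pos: [0.5955, -0.1196, 0.1158]
eef_rot: [2.22, 2.222, 0.001]
force: [-0.6, -0.8, 0.3]
opening: 0.075
grasp_force: 0.0
```

```bash
python3 - <<'E'
from lib import *
a=cv2.cvtColor(get_image("scene"),cv2.COLOR_RGB2BGR)[120:260,150:260]
i=cv2.resize(a,None,fx=4,fy=4,interpolation=2)
o=env.get_obs();print(o["eef_pos"],o["opening"],o["force"])
cv2.imwrite("pics/s3.png",i)
E
```

```text
[ 0.59468971 -0.11933685  0.11441165] 0.07505011336665739 [-0.80288684  0.64605261 -0.17572419]
```

View pics/s3.png

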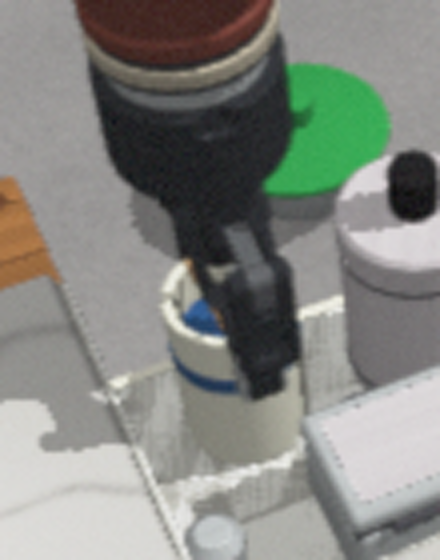

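Call:
send_rows:
  deltas: "0 0 0 0 0 0 0.2; 0 0 0 0 0 0 0; 0 0 0 0 0 0 0; 0 0 0 0 0 0 0"
  grip_force: 50

```text
time: 6.28
eef_pos: [0.5956, -0.1197, 0.1165]
eef_rot: [2.219, 2.221, 0.001]
force: [0.4, -0.1, 1.4]
opening: 0.0584
grasp_force: 54.5
```

```bash
python3 - <<'E'
from lib import *
for z in(.13,.14,.15,.16,.17): print(z,ray("scene",(215.5,218.75),z))
print(env.get_obs()["eef_pos"])
E
```

```text
0.13 [ 0.61840094 -0.11428815  0.13      ]
0.14 [ 0.62581119 -0.11600174  0.14      ]
0.15 [ 0.63322143 -0.11771532  0.15      ]
0.16 [ 0.64063168 -0.1194289   0.16      ]
0.17 [ 0.64804192 -0.12114248  0.17      ]
[ 0.59562891 -0.11965799  0.11654457]
```

Call:
send_rows:
  deltas: "0 0 -0.2 0 0 0 0; 0 0 -0.45 0 0 0 0; -0.1 -0.1 -0.45 0 0 0 0; -0.4 -0.28 0 0 0 0 0; -0.4 -0.28 0 0 0 0 0"

```text
time: 6.9
eef_pos: [0.5285, -0.2102, 0.2273]
eef_rot: [2.218, 2.223, 0.0]
force: [0.4, -0.3, -3.7]
opening: 0.0586
grasp_force: 55.0
```

Call:
send_rows:
  deltas: "-0.4 -0.28 0 0 0 0 0; -0.4 -0.28 0 0 0 0 0; -0.4 -0.28 0 0 0 0 0; -0.4 -0.28 0 0 0 0 0; -0.355 -0.27 0 0 0 0 0"

```text
time: 7.52
eef_pos: [0.3889, -0.4061, 0.2261]
eef_rot: [-2.221, -2.222, -0.0]
force: [0.4, -0.5, -2.7]
opening: 0.0583
grasp_force: 55.0
```

Call:
send_rows:
  deltas: "0 0 0.5 0 0 0 0; 0 0 0.5 0 0 0 0; 0 0 0.45 0 0 0 0; 0 0 0.2 0 0 0 0; 0 0 0.08 0 0 0 0"

```text
time: 8.15
eef_pos: [0.3902, -0.4049, 0.0523]
eef_rot: [-2.22, -2.222, -0.0]
force: [0.4, 0.5, -2.8]
opening: 0.0584
grasp_force: 55.1
```

Call:
send_rows:
  deltas: "0 0 0.02 0 0 0 0; 0 0 0.02 0 0 0 0; 0 0 0 0 0 0 0"

```text
time: 8.52
eef_pos: [0.3908, -0.4059, 0.0499]
eef_rot: [2.219, 2.221, -0.0]
force: [0.2, -0.0, -2.9]
opening: 0.0583
grasp_force: 55.2
```

Call:
send_rows:
  deltas: "0 0 0.01 0 0 0 0; 0 0 0.01 0 0 0 0; 0 0 0 0 0 0 0"

```text
time: 8.9
eef_pos: [0.3909, -0.4061, 0.0495]
eef_rot: [2.219, 2.221, -0.001]
force: [-2.5, 3.2, 8.6]
opening: 0.0583
grasp_force: 56.2
```

Call:
send_rows:
  deltas: "0 0 0 0 0 0 1; 0 0 0 0 0 0 1; 0 0 0 0 0 0 1; 0 0 -0.3 0 0 0 1; 0 0 -0.5 0 0 0 1"

```text
time: 9.52
eef_pos: [0.389, -0.4035, 0.1247]
eef_rot: [-2.217, -2.218, -0.001]
force: [0.5, -1.2, 0.2]
opening: 0.0853
grasp_force: 0.0
```

Call:
send_rows:
  deltas: "0 0 -0.5 0 0 0 1; 0.2 0.1 -0.5 0 0 0 1; 0.45 0.24 -0.23 0 0 0 1; 0.45 0.24 0 0 0 0 1; 0.45 0.24 0 0 0 0 1"

```text
time: 10.15
eef_pos: [0.4729, -0.2488, 0.2502]
eef_rot: [2.22, 2.221, 0.001]
force: [0.4, -0.9, -0.6]
opening: 0.0853
grasp_force: 0.0
```

Call:
send_rows:
  deltas: "0.45 0.24 0 0 0 0 1; 0.45 0.24 0 0 0 0 1; 0.45 0.24 0 0 0 0 1; 0.45 0.24 0 0 0 0 1; 0.42 0.24 0 0 0 0 1"

```text
time: 10.78
eef_pos: [0.5925, -0.0263, 0.2494]
eef_rot: [2.22, 2.223, -0.0]
force: [0.3, -0.7, 0.1]
opening: 0.0853
grasp_force: 0.0
```

Call:
send_rows:
  deltas: "0 0 0.4 0 0 0 1; 0 0 0.28 0 0 0 1; 0 0 0.1 0 0 0 0.3; 0 0 0 0 0 0 -0.4; 0 0 0 0 0 0 -0.9"

```text
time: 11.4
eef_pos: [0.5929, -0.0283, 0.1734]
eef_rot: [2.219, 2.22, 0.003]
force: [0.7, -0.3, -0.4]
opening: 0.0321
grasp_force: 0.0
```

Call:
send_rows:
  deltas: "0 0 0 0 0 0 -0.9; 0 0 0 0 0 0 -0.9; 0 0 0 0 0 0 -0.9; 0 0 0 0 0 0 -0.9"
  grip_force: 60

```text
time: 11.9
eef_pos: [0.5934, -0.0282, 0.1739]
eef_rot: [2.218, 2.22, 0.004]
force: [1.9, 0.1, 6.3]
opening: 0.0214
grasp_force: 59.1
```

Call:
send_rows:
  deltas: "0 0 -0.2 0 0 0 -0.9; 0 0 -0.45 0 0 0 -0.9; -0.15 -0.07 -0.45 0 0 0 -0.9; -0.4 -0.28 0 0 0 0 -0.9; -0.4 -0.28 0 0 0 0 -0.9"

```text
time: 12.52
eef_pos: [0.5278, -0.1235, 0.2819]
eef_rot: [-2.218, -2.223, 0.001]
force: [1.0, -0.3, -4.2]
opening: 0.0215
grasp_force: 59.5
```

Call:
send_rows:
  deltas: "-0.4 -0.28 0 0 0 0 -0.9; -0.4 -0.28 0 0 0 0 -0.9; -0.4 -0.28 0 0 0 0 -0.9; -0.4 -0.3 0 0 0 0 -0.9; -0.3 -0.28 0 0 0 0 -0.9"

```text
time: 13.15
eef_pos: [0.3852, -0.3138, 0.2808]
eef_rot: [-2.219, -2.22, 0.0]
force: [0.7, 0.2, -4.1]
opening: 0.0216
grasp_force: 59.5
```

Call:
send_rows:
  deltas: "0 0 0.5 0 0 0 -0.9; 0 0 0.5 0 0 0 -0.9; 0 0 0.45 0 0 0 -0.9; 0 0 0.2 0 0 0 -0.9; 0 0 0.1 0 0 0 -0.9"

```text
time: 13.78
eef_pos: [0.3863, -0.3121, 0.1068]
eef_rot: [-2.217, -2.219, -0.0]
force: [-6.8, 5.4, 26.6]
opening: 0.0213
grasp_force: 62.8
```

Call:
send_rows:
  deltas: "0 0 0 0 0 0 0; 0 0 0 0 0 0 0.6; 0 0 0 0 0 0 1; 0 0 -0.4 0 0 0 1; 0.1 0.05 -0.5 0 0 0 1"

```text
time: 14.4
eef_pos: [0.3914, -0.3027, 0.1966]
eef_rot: [-2.22, -2.219, 0.0]
force: [0.4, -0.1, 0.2]
opening: 0.0853
grasp_force: 0.0
```

Call:
send_rows:
  deltas: "0.4 0.22 -0.5 0 0 0 1; 0.45 0.24 -0.03 0 0 0 1; 0.45 0.24 0 0 0 0 1; 0.45 0.24 0 0 0 0 1; 0.45 0.24 0 0 0 0 1"

```text
time: 15.02
eef_pos: [0.509, -0.0846, 0.2464]
eef_rot: [2.22, 2.221, 0.001]
force: [0.3, 0.0, -0.1]
opening: 0.0852
grasp_force: 0.0
```

Call:
send_rows:
  deltas: "0.45 0.24 0 0 0 0 1; 0.45 0.24 0 0 0 0 1; 0.45 0.24 0 0 0 0 1; 0.145 0.075 0 0 0 0 1; 0 0 0 0 0 0 1"

```text
time: 15.65
eef_pos: [0.5877, 0.0638, 0.2457]
eef_rot: [2.219, 2.224, -0.001]
force: [0.1, -0.7, 0.0]
opening: 0.0853
grasp_force: 0.0
```

```bash
python3 - <<'E'
from lib import *
p=[env.get_obs()["eef_pos"] for _ in range(1)];print(p)
a=cv2.cvtColor(get_image("scene"),cv2.COLOR_RGB2BGR);cv2.imwrite("pics/s4.png",a)
E
```

```text
[array([0.5877088 , 0.06378332, 0.24572898])]
```

View pics/s4.png

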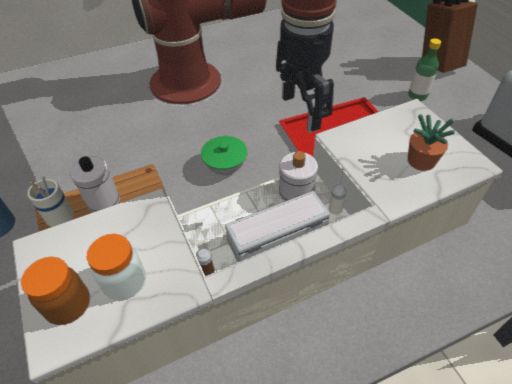

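The spoon holder (48,198) and the tall canister (95,180) are standing upright on the board, and the gripper is over the short canister.

Call:
send_rows:
  deltas: "0.03 0.02 0.4 0 0 0 1; 0 0 0.4 0 0 0 1; 0 0 0.17 0 0 0 0.3; 0 0 0 0 0 0 -0.4; 0 0 0 0 0 0 -0.9"

```text
time: 16.32
eef_pos: [0.5909, 0.066, 0.151]
eef_rot: [2.219, 2.22, 0.003]
force: [-0.4, 0.2, 0.4]
opening: 0.0323
grasp_force: 0.0
```

Call:
send_rows:
  deltas: "0 0 0 0 0 0 -0.9; 0 0 0 0 0 0 -0.9; 0 0 0 0 0 0 -0.9; 0 0 0 0 0 0 -0.9"

```text
time: 16.82
eef_pos: [0.5915, 0.0663, 0.1515]
eef_rot: [2.218, 2.22, 0.005]
force: [1.8, -1.0, 7.1]
opening: 0.0212
grasp_force: 59.1
```

Call:
send_rows:
  deltas: "0 0 -0.2 0 0 0 -0.9; 0 0 -0.45 0 0 0 -0.9; -0.17 -0.09 -0.45 0 0 0 -0.9; -0.4 -0.28 0 0 0 0 -0.9; -0.4 -0.28 0 0 0 0 -0.9"

```text
time: 17.45
eef_pos: [0.5238, -0.0311, 0.2597]
eef_rot: [2.219, 2.224, 0.0]
force: [-0.2, -0.7, -3.4]
opening: 0.0211
grasp_force: 59.4
```

Call:
send_rows:
  deltas: "-0.4 -0.28 0 0 0 0 -0.9; -0.4 -0.28 0 0 0 0 -0.9; -0.4 -0.28 0 0 0 0 -0.9; -0.4 -0.28 0 0 0 0 -0.9; -0.3 -0.29 0 0 0 0 -0.9"

```text
time: 18.08
eef_pos: [0.3824, -0.2215, 0.2587]
eef_rot: [-2.22, -2.221, 0.0]
force: [0.2, 0.2, -2.8]
opening: 0.0214
grasp_force: 59.4
```

Call:
send_rows:
  deltas: "0 0 0.5 0 0 0 -0.9; 0 0 0.5 0 0 0 -0.9; 0 0 0.45 0 0 0 -0.9; 0 0 0.2 0 0 0 -0.9; 0 0 0.07 0 0 0 -0.9"

```text
time: 18.7
eef_pos: [0.3826, -0.2195, 0.085]
eef_rot: [-2.217, -2.22, 0.0]
force: [0.1, -0.6, -3.3]
opening: 0.0214
grasp_force: 59.4
```

Call:
send_rows:
  deltas: "0 0 0.01 0 0 0 -0.9; 0 0 0.01 0 0 0 -0.9; 0 0 0 0 0 0 -0.9"

```text
time: 19.08
eef_pos: [0.3845, -0.2212, 0.0859]
eef_rot: [2.219, 2.221, 0.0]
force: [0.4, -0.8, -3.0]
opening: 0.0212
grasp_force: 59.4
```

Call:
send_rows:
  deltas: "0 0 0.01 0 0 0 -0.9; 0 0 0.01 0 0 0 -0.9; 0 0 0 0 0 0 -0.9"

```text
time: 19.45
eef_pos: [0.3847, -0.2213, 0.0844]
eef_rot: [2.219, 2.221, 0.001]
force: [-1.7, 2.0, 5.3]
opening: 0.021
grasp_force: 60.5
```

Call:
send_rows:
  deltas: "0 0 0 0 0 0 0; 0 0 0 0 0 0 0.6; 0 0 0 0 0 0 1; 0 0 -0.4 0 0 0 1; 0 0 -0.5 0 0 0 1"

```text
time: 20.08
eef_pos: [0.3829, -0.2199, 0.1721]
eef_rot: [-2.218, -2.22, 0.001]
force: [0.8, -0.1, 0.5]
opening: 0.0853
grasp_force: 0.0
```

Call:
send_rows:
  deltas: "0.2 0.29 -0.5 0 0 0 1; 0.3 0.42 -0.26 0 0 0 1; 0.3 0.42 0 0 0 0 1; 0.3 0.42 0 0 0 0 1; 0.3 0.42 0 0 0 0 1"

```text
time: 20.7
eef_pos: [0.5821, -0.0794, 0.2486]
eef_rot: [2.22, 2.222, -0.0]
force: [-0.2, -0.2, -0.4]
opening: 0.0853
grasp_force: 0.0
```

Call:
send_rows:
  deltas: "0.3 0.42 0 0 0 0 1; 0.3 0.42 0 0 0 -0.01 1; 0.07 0.06 0 0 0 0 1; 0 0 0 0 0 0 1"

```text
time: 21.2
eef_pos: [0.6702, -0.0131, 0.2481]
eef_rot: [-2.184, -2.257, 0.002]
force: [-0.6, -0.3, 0.0]
opening: 0.0853
grasp_force: 0.0
```

Call:
send_rows:
  deltas: "0 0.01 0.5 0 0 0 1; 0 0 0.5 0 0 0 1; 0 0 0.3 0 0 0 1; 0 0 0.25 0 0 0 1; 0 0 0.2 0 0 0 1"

```text
time: 21.82
eef_pos: [0.6704, -0.0144, 0.073]
eef_rot: [-2.187, -2.255, 0.001]
force: [-0.9, -0.4, 0.8]
opening: 0.0856
grasp_force: 0.0
```

Call:
send_rows:
  deltas: "0 0 0 0 0 0 0.3; 0 0 0 0 0 0 0; 0 0 0 0 0 0 0; 0 0 0 0 0 0 0"
  grip_force: 70

```text
time: 22.32
eef_pos: [0.6715, -0.0132, 0.074]
eef_rot: [2.185, 2.257, -0.0]
force: [-0.9, 0.1, -2.6]
opening: 0.063
grasp_force: 79.5
```

Call:
send_rows:
  deltas: "0 0 -0.1 0 0 0 0; 0 0 -0.3 0 0 0 0; 0 0 -0.4 0 0 0 0; 0 0 -0.4 0 0 0 0; 0 -0.1 0 0 0 0 0"

```text
time: 22.95
eef_pos: [0.6644, -0.0139, 0.1997]
eef_rot: [2.179, 2.251, 0.009]
force: [-0.2, -0.2, -3.3]
opening: 0.063
grasp_force: 79.7
```

Call:
send_rows:
  deltas: "0.2 -0.4 0 0 0 0 0; 0.4 -0.4 0 0 0 0 0; 0.4 -0.4 0 0 0 0 0; 0.4 -0.4 0 0 0 0 0; 0.4 -0.4 0 0 0 0 0"

```text
time: 23.58
eef_pos: [0.4526, 0.1605, 0.191]
eef_rot: [-2.184, -2.255, 0.004]
force: [-0.2, 0.7, -3.5]
opening: 0.0628
grasp_force: 79.6
```

Call:
send_rows:
  deltas: "0.4 -0.3 0 0 0 0 0; 0.4 -0.2 0 0 0 0 0; 0.4 -0.15 0 0 0 0 0; 0.23 -0.05 0 0 0 0.023 0; 0 0 0 0 0 0 0"

```text
time: 24.2
eef_pos: [0.3792, 0.3008, 0.1914]
eef_rot: [-2.261, -2.18, 0.006]
force: [-0.7, -1.0, -4.3]
opening: 0.063
grasp_force: 79.6
```

Call:
send_rows:
  deltas: "0 0 0.5 0 0 0 0; 0 0 0.5 0 0 0 0; 0 0 0.5 0 0 0 0; 0 0 0.3 0 0 0 0; 0 0 0.12 0 0 0 0"

```text
time: 24.82
eef_pos: [0.3788, 0.2981, -0.0016]
eef_rot: [-2.265, -2.175, 0.01]
force: [-0.1, 0.3, -3.5]
opening: 0.0629
grasp_force: 79.5
```

Call:
send_rows:
  deltas: "0 0 0.02 0 0 0 0; 0 0 0.02 0 0 0 0; 0 0 0 0 0 0 0"

```text
time: 25.2
eef_pos: [0.3823, 0.3011, -0.0009]
eef_rot: [2.265, 2.176, 0.004]
force: [0.7, -0.5, -3.9]
opening: 0.0629
grasp_force: 79.5
```

Call:
send_rows:
  deltas: "0 0 0.03 0 0 0 0; 0 0 0.02 0 0 0 0; 0 0 0 0 0 0 0"

```text
time: 25.58
eef_pos: [0.3814, 0.3007, -0.0071]
eef_rot: [2.265, 2.177, 0.001]
force: [-0.7, -0.1, -3.1]
opening: 0.0631
grasp_force: 79.6
```

Call:
send_rows:
  deltas: "0 0 0.015 0 0 0 0; 0 0 0 0 0 0 0"

```text
time: 25.82
eef_pos: [0.3814, 0.3007, -0.0071]
eef_rot: [-2.265, -2.177, 0.001]
force: [-4.6, -3.7, 8.8]
opening: 0.063
grasp_force: 81.1
```

Call:
send_rows:
  deltas: "0 0 0 0 0 0 0.4; 0 0 0 0 0 0 1; 0 0 0 0 0 0 1; 0 0 0 0 0 0 1; 0 0 -0.3 0 0 0 1"

```text
time: 26.45
eef_pos: [0.3789, 0.2992, 0.019]
eef_rot: [-2.264, -2.176, 0.009]
force: [-0.0, -0.8, -0.7]
opening: 0.0853
grasp_force: 0.0
```

Call:
send_rows:
  deltas: "0 0 -0.5 0 0 0 1; 0 0 -0.5 0 0 0 1; 0 0 -0.5 0 0 -0.012 1; 0 0 -0.5 0 0 0 1; 0 0 -0.3 0 0 0 1"

```text
time: 27.08
eef_pos: [0.382, 0.301, 0.2546]
eef_rot: [2.223, 2.218, 0.006]
force: [-0.5, 0.7, -0.1]
opening: 0.0853
grasp_force: 0.0
```

```bash
python3 - <<'E'
from lib import *
a=cv2.cvtColor(get_image("scene"),cv2.COLOR_RGB2BGR);b=cv2.cvtColor(get_image("top"),cv2.COLOR_RGB2BGR)
cv2.imwrite("pics/both.png",cv2.resize(np.vstack([a[60:260,:],b[60:310,:]]),None,fx=1.3,fy=1.3))
E
```

```text
(no output)
```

View pics/both.png

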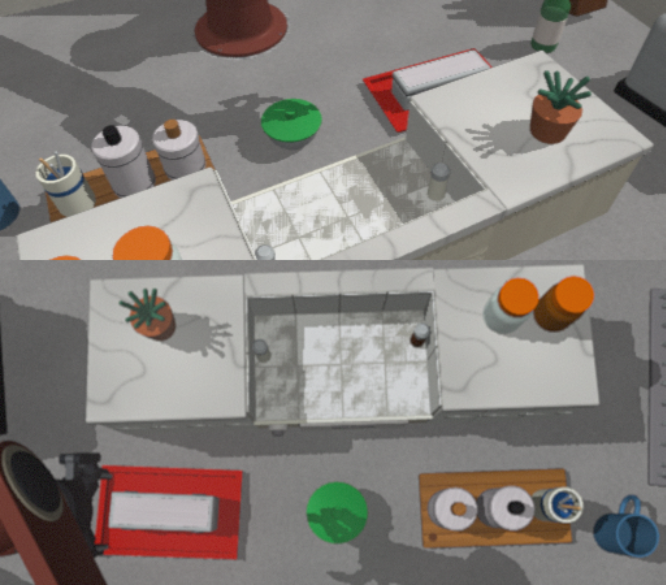

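```bash
python3 - <<'E'
from lib import *
b=cv2.cvtColor(get_image("top"),cv2.COLOR_RGB2BGR)
h=cv2.cvtColor(b,cv2.COLOR_BGR2HSV).astype(int);H,S,V=h[...,0],h[...,1],h[...,2]
def rect(n,m,box,z):
    c=blob(m,box=box);r=cv2.minAreaRect(np.array([ray("top",p[0],z)[:2] for p in c],np.float32));print(n,np.round(r[0],4),np.round(r[1],4),round(r[2],1))
rect("tiffin",(V>120)&(S<60),(75,225,185,285),.06)
rect("tallknob",V<60,(385,440//1.3 and 430,1,1) if 0 else (385,235,405,265),.152)
c=lambda x,y:(x/1.3,60+(y-260)/1.3)
for n,p,z in(("tall",(515,507),.152),("short",(458,509),.127),("spoonrim",(563,504),.113)): print(n,np.round(ray("top",c(*p),z),4))
print(env.get_obs()["eef_pos"])
E
```

```text
tiffin [0.3809 0.2995] [0.1828 0.0639] 87.4
tallknob [ 0.3873 -0.3065] [0.0237 0.0168] 89.9
tall [ 0.3873 -0.3058  0.152 ]
short [ 0.3841 -0.2183  0.127 ]
spoonrim [ 0.3923 -0.4019  0.113 ]
[0.38213254 0.30106944 0.25316143]
```

Call:
send_rows:
  deltas: "-0.3 0 0 0 0 0 1; -0.5 0 0 0 0 0 1; -0.5 0 0 0 0 0 1; -0.5 0 0 0 0 0 1; -0.5 0 0 0 0 0 1"

```text
time: 27.85
eef_pos: [0.3796, 0.0691, 0.2486]
eef_rot: [-2.222, -2.218, 0.004]
force: [0.8, 0.0, 0.2]
opening: 0.0857
grasp_force: 0.0
```

Call:
send_rows:
  deltas: "-0.5 0 0 0 0 0 1; -0.5 0 0 0 0 0 1; -0.5 0 0 0 0 0 1; -0.5 0 0 0 0 0 1; -0.5 0 0 0 0 0 1"

```text
time: 28.48
eef_pos: [0.3791, -0.1806, 0.2487]
eef_rot: [-2.222, -2.216, 0.001]
force: [0.5, -0.2, 0.3]
opening: 0.0853
grasp_force: 0.0
```

Call:
send_rows:
  deltas: "-0.42 0 0 0 0 0 1; 0 0 0 0 0 0 1; 0 0 0 0 0 0 1"

```text
time: 28.85
eef_pos: [0.3795, -0.2206, 0.2494]
eef_rot: [-2.222, -2.217, -0.0]
force: [-0.0, 0.4, -0.6]
opening: 0.0855
grasp_force: 0.0
```

Call:
send_rows:
  deltas: "-0.005 0.05 0.5 0 0 0 1; 0 0 0.5 0 0 0 1; 0 0 0.4 0 0 0 1; 0 0 0.23 0 0 0 0.3; 0 0 0 0 0 0 -0.4"

```text
time: 29.48
eef_pos: [0.3836, -0.2193, 0.0856]
eef_rot: [-2.218, -2.217, 0.001]
force: [0.7, -0.6, 0.4]
opening: 0.0518
grasp_force: 0.0
```

Call:
send_rows:
  deltas: "0 0 0 0 0 0 -0.9; 0 0 0 0 0 0 -0.9; 0 0 0 0 0 0 -0.9; 0 0 0 0 0 0 -0.9; 0 0 0 0 0 0 -0.9"
  grip_force: 60

```text
time: 30.1
eef_pos: [0.386, -0.2226, 0.0902]
eef_rot: [2.222, 2.217, 0.001]
force: [-1.6, 0.6, 5.8]
opening: 0.0205
grasp_force: 58.9
```

Call:
send_rows:
  deltas: "0 0 -0.2 0 0 0 -0.9; 0 0 -0.5 0 0 0 -0.9; 0 0 -0.5 0 0 0 -0.9; 0 0 -0.5 0 0 0 -0.9; 0.15 0.1 -0.1 0 0 0 -0.9"

```text
time: 30.72
eef_pos: [0.3963, -0.2085, 0.2727]
eef_rot: [2.221, 2.211, 0.001]
force: [0.1, -1.0, -3.6]
opening: 0.0203
grasp_force: 59.3
```

Call:
send_rows:
  deltas: "0.4 0.28 0 0 0 0 -0.9; 0.4 0.28 0 0 0 0 -0.9; 0.4 0.28 0 0 0 0 -0.9; 0.4 0.28 0 0 0 0 -0.9; 0.4 0.28 0 0 0 0 -0.9"

```text
time: 31.35
eef_pos: [0.536, -0.0058, 0.2674]
eef_rot: [-2.223, -2.219, 0.001]
force: [0.4, -0.2, -2.8]
opening: 0.0204
grasp_force: 59.3
```

Call:
send_rows:
  deltas: "0.4 0.28 0 0 0 0 -0.9; 0.32 0.28 0 0 0 0 -0.9; 0 0 0 0 0 0 -0.9; 0 0 0 0 0 0 -0.9"

```text
time: 31.85
eef_pos: [0.5912, 0.0643, 0.2672]
eef_rot: [-2.223, -2.218, 0.003]
force: [0.7, -0.5, -3.6]
opening: 0.0206
grasp_force: 59.5
```

Call:
send_rows:
  deltas: "0.02 0 0.4 0 0 0 -0.9; 0 0 0.4 0 0 0 -0.9; 0 0 0.2 0 0 0 -0.9; 0 0 0.05 0 0 0 -0.9; 0 0 0.03 0 0 0 -0.9"

```text
time: 32.48
eef_pos: [0.5926, 0.0663, 0.1618]
eef_rot: [2.223, 2.217, 0.003]
force: [-0.3, 0.9, -2.7]
opening: 0.02
grasp_force: 59.4
```

Call:
send_rows:
  deltas: "0 0 0.02 0 0 0 -0.9; 0 0 0.01 0 0 0 -0.9; 0 0 0 0 0 0 -0.9"

```text
time: 32.85
eef_pos: [0.592, 0.0666, 0.1578]
eef_rot: [2.223, 2.219, 0.001]
force: [0.6, -0.2, -3.5]
opening: 0.0203
grasp_force: 59.4
```

Call:
send_rows:
  deltas: "0 0 0.015 0 0 0 -0.9; 0 0 0.01 0 0 0 -0.9; 0 0 0 0 0 0 -0.9"

```text
time: 33.22
eef_pos: [0.5925, 0.0667, 0.1574]
eef_rot: [2.223, 2.218, 0.002]
force: [-2.8, 0.6, 6.7]
opening: 0.0204
grasp_force: 60.6
```

Call:
send_rows:
  deltas: "0 0 0 0 0 0 0; 0 0 0 0 0 0 0.6; 0 0 0 0 0 0 1; 0 0 -0.4 0 0 0 1; 0 0 -0.5 0 0 0 1"

```text
time: 33.85
eef_pos: [0.5907, 0.0666, 0.2438]
eef_rot: [-2.222, -2.217, 0.004]
force: [0.6, 0.7, 0.2]
opening: 0.0853
grasp_force: 0.0
```

Call:
send_rows:
  deltas: "-0.25 -0.14 0 0 0 0 1; -0.45 -0.24 0 0 0 0 1; -0.45 -0.24 0 0 0 0 1; -0.45 -0.24 0 0 0 0 1; -0.45 -0.24 0 0 0 0 1"

```text
time: 34.48
eef_pos: [0.4804, -0.1394, 0.2448]
eef_rot: [2.223, 2.219, 0.0]
force: [-0.1, -0.3, 0.3]
opening: 0.0856
grasp_force: 0.0
```

Call:
send_rows:
  deltas: "-0.45 -0.24 0 0 0 0 1; -0.45 -0.24 0 0 0 0 1; -0.45 -0.24 0 0 0 0 1; -0.39 -0.24 0 0 0 0 1; 0 0 0 0 0 0 1"

```text
time: 35.1
eef_pos: [0.3834, -0.314, 0.2446]
eef_rot: [-2.229, -2.214, 0.001]
force: [-0.1, -0.1, -0.3]
opening: 0.0854
grasp_force: 0.0
```

Call:
send_rows:
  deltas: "0.02 0.025 0.5 0 0 0 1; 0 0 0.4 0 0 0 1; 0 0 0.3 0 0 0 1; 0 0 0.15 0 0 0 0.3; 0 0 0 0 0 0 -0.4"

```text
time: 35.72
eef_pos: [0.3873, -0.3091, 0.109]
eef_rot: [-2.222, -2.218, -0.0]
force: [-0.4, 0.1, 0.1]
opening: 0.0519
grasp_force: 0.0
```

Call:
send_rows:
  deltas: "0 0 0 0 0 0 -0.9; 0 0 0 0 0 0 -0.9; 0 0 0 0 0 0 -0.9; 0 0 0 0 0 0 -0.9; 0 0 0 0 0 0 -0.9"

```text
time: 36.35
eef_pos: [0.3881, -0.3111, 0.1119]
eef_rot: [2.222, 2.217, -0.001]
force: [-2.8, 0.6, 6.8]
opening: 0.0207
grasp_force: 58.7
```

Call:
send_rows:
  deltas: "0 0 -0.2 0 0 0 -0.9; 0 0 -0.5 0 0 0 -0.9; 0 0 -0.5 0 0 0 -0.9; 0 0 -0.5 0 0 0 -0.9; 0.1 0.1 -0.15 0 0 0 -0.9"

```text
time: 36.98
eef_pos: [0.3984, -0.301, 0.298]
eef_rot: [2.221, 2.213, 0.0]
force: [0.3, -0.7, -5.0]
opening: 0.021
grasp_force: 59.5
```

Call:
send_rows:
  deltas: "0.4 0.28 0 0 0 0 -0.9; 0.4 0.28 0 0 0 0 -0.9; 0.4 0.28 0 0 0 0 -0.9; 0.4 0.28 0 0 0 0 -0.9; 0.4 0.28 0 0 0 0 -0.9"

```text
time: 37.6
eef_pos: [0.5379, -0.0975, 0.2913]
eef_rot: [-2.22, -2.217, 0.002]
force: [-0.6, -1.2, -4.2]
opening: 0.0208
grasp_force: 59.5
```

Call:
send_rows:
  deltas: "0.4 0.28 0 0 0 0 -0.9; 0.33 0.27 0 0 0 0 -0.9; 0 0 0 0 0 0 -0.9; 0 0 0 0 0 0 -0.9"

```text
time: 38.1
eef_pos: [0.5921, -0.0269, 0.2921]
eef_rot: [-2.221, -2.218, 0.004]
force: [-0.5, -1.1, -4.5]
opening: 0.0206
grasp_force: 59.7
```

Call:
send_rows:
  deltas: "-0.01 0 0.4 0 0 0 -0.9; 0 0 0.4 0 0 0 -0.9; 0 0 0.2 0 0 0 -0.9; 0 0 0.06 0 0 0 -0.9; 0 0 0.03 0 0 0 -0.9"

```text
time: 38.72
eef_pos: [0.5937, -0.0288, 0.1871]
eef_rot: [2.223, 2.217, 0.002]
force: [0.3, 0.2, -4.2]
opening: 0.0211
grasp_force: 59.7
```

Call:
send_rows:
  deltas: "0 0 0.015 0 0 0 -0.9; 0 0 0.01 0 0 0 -0.9; 0 0 0 0 0 0 -0.9"

```text
time: 39.1
eef_pos: [0.5933, -0.0284, 0.1839]
eef_rot: [2.223, 2.218, 0.001]
force: [0.1, -0.5, -4.7]
opening: 0.0206
grasp_force: 59.7
```

Call:
send_rows:
  deltas: "0 0 0.02 0 0 0 -0.9; 0 0 0.015 0 0 0 -0.9; 0 0 0 0 0 0 -0.9"

```text
time: 39.48
eef_pos: [0.5928, -0.0284, 0.1794]
eef_rot: [-2.224, -2.219, 0.001]
force: [-0.4, 0.9, -4.2]
opening: 0.0207
grasp_force: 59.7
```

Call:
send_rows:
  deltas: "0 0 0.015 0 0 0 -0.9; 0 0 0 0 0 0 -0.9"

```text
time: 39.72
eef_pos: [0.5932, -0.0285, 0.1791]
eef_rot: [2.223, 2.218, 0.001]
force: [-1.1, 0.6, -1.1]
opening: 0.0209
grasp_force: 60.1
```

Call:
send_rows:
  deltas: "0 0 0.005 0 0 0 0; 0 0 0 0 0 0 0.6; 0 0 0 0 0 0 1; 0 0 -0.4 0 0 0 1; 0 0 -0.5 0 0 0 1"

```text
time: 40.35
eef_pos: [0.5921, -0.0283, 0.2672]
eef_rot: [-2.222, -2.217, 0.003]
force: [0.7, 0.3, 0.5]
opening: 0.0851
grasp_force: 0.0
```

Call:
send_rows:
  deltas: "-0.25 -0.14 0 0 0 0 1; -0.45 -0.24 0 0 0 0 1; -0.45 -0.24 0 0 0 0 1; -0.45 -0.24 0 0 0 0 1; -0.45 -0.24 0 0 0 0 1"

```text
time: 40.98
eef_pos: [0.4817, -0.2345, 0.2682]
eef_rot: [2.223, 2.218, 0.0]
force: [-0.1, 0.5, 0.6]
opening: 0.0853
grasp_force: 0.0
```

Call:
send_rows:
  deltas: "-0.45 -0.24 0 0 0 0 1; -0.45 -0.24 0 0 0 0 1; -0.45 -0.24 0 0 0 0 1; -0.38 -0.2 0 0 0 0 1; 0 0 0 0 0 0 1"

```text
time: 41.6
eef_pos: [0.3887, -0.408, 0.2677]
eef_rot: [-2.228, -2.214, 0.0]
force: [1.0, 0.9, -0.4]
opening: 0.0852
grasp_force: 0.0
```

Down to 0.049.

Call:
send_rows:
  deltas: "0.02 0.02 0.5 0 0 0 1; 0 0 0.5 0 0 0 1; 0 0 0.5 0 0 0 1; 0 0 0.4 0 0 0 1; 0 0 0.28 0 0 0 1"

```text
time: 42.22
eef_pos: [0.3922, -0.402, 0.0476]
eef_rot: [-2.221, -2.219, -0.001]
force: [-0.5, 0.3, -0.0]
opening: 0.0852
grasp_force: 0.0
```

Call:
send_rows:
  deltas: "0 0 0 0 0 0 0.3; 0 0 0 0 0 0 0; 0 0 0 0 0 0 0; 0 0 0 0 0 0 0"
  grip_force: 50

```text
time: 42.72
eef_pos: [0.3925, -0.4042, 0.0505]
eef_rot: [2.223, 2.218, -0.0]
force: [0.4, 0.7, -4.1]
opening: 0.0586
grasp_force: 54.1
```

Call:
send_rows:
  deltas: "0 0 -0.2 0 0 0 0; 0 0 -0.5 0 0 0 0; 0 0 -0.5 0 0 0 0; 0 0 -0.5 0 0 0 0; 0.1 0.1 -0.15 0 0 0 0"

```text
time: 43.35
eef_pos: [0.4036, -0.3959, 0.241]
eef_rot: [2.219, 2.21, -0.002]
force: [0.7, -0.9, -3.7]
opening: 0.0587
grasp_force: 55.4
```

Call:
send_rows:
  deltas: "0.4 0.28 0 0 0 0 0; 0.4 0.28 0 0 0 0 0; 0.4 0.28 0 0 0 0 0; 0.4 0.28 0 0 0 0 0; 0.4 0.28 0 0 0 0 0"

```text
time: 43.98
eef_pos: [0.5429, -0.1916, 0.2331]
eef_rot: [-2.222, -2.218, 0.0]
force: [0.4, 0.2, -2.4]
opening: 0.0588
grasp_force: 55.4
```

Call:
send_rows:
  deltas: "0.4 0.28 0 0 0 0 0; 0.36 0.25 0 0 0 0 0; 0 0 0 0 0 0 0; 0 0 0 0 0 0 0"

```text
time: 44.48
eef_pos: [0.5951, -0.1178, 0.2334]
eef_rot: [-2.222, -2.218, 0.002]
force: [-0.6, -0.8, -3.2]
opening: 0.0586
grasp_force: 55.6
```

Contact is expected at about 0.116.

Call:
send_rows:
  deltas: "0 0 0.4 0 0 0 0; 0 0 0.4 0 0 0 0; 0 0 0.25 0 0 0 0; 0 0 0.08 0 0 0 0; 0 0 0.03 0 0 0 0"

```text
time: 45.1
eef_pos: [0.5957, -0.1191, 0.119]
eef_rot: [2.225, 2.218, 0.0]
force: [-0.1, -0.1, -3.7]
opening: 0.0589
grasp_force: 55.5
```

Call:
send_rows:
  deltas: "0 0 0.01 0 0 0 0; 0 0 0.01 0 0 0 0; 0 0 0 0 0 0 0"

```text
time: 45.48
eef_pos: [0.5962, -0.1185, 0.1175]
eef_rot: [2.223, 2.218, 0.001]
force: [0.0, 0.0, -3.6]
opening: 0.0582
grasp_force: 55.5
```

Call:
send_rows:
  deltas: "0 0 0.015 0 0 0 0; 0 0 0.01 0 0 0 0; 0 0 0 0 0 0 0"

```text
time: 45.85
eef_pos: [0.5963, -0.1186, 0.1174]
eef_rot: [2.223, 2.218, 0.0]
force: [-5.5, 2.1, 7.0]
opening: 0.0586
grasp_force: 56.7
```

Now I release, raise the gripper and retreat towards the robot, clear of the top view.

Call:
send_rows:
  deltas: "0 0 0 0 0 0 0.5; 0 0 0 0 0 0 1; 0 0 0 0 0 0 1; 0 0 -0.3 0 0 0 1; 0 0 -0.5 0 0 0 1"

```text
time: 46.48
eef_pos: [0.5941, -0.1179, 0.1921]
eef_rot: [-2.22, -2.215, 0.004]
force: [0.9, 0.1, -0.3]
opening: 0.0855
grasp_force: 0.0
```

Call:
send_rows:
  deltas: "0 0 -0.5 0 0 0 1; -0.4 -0.28 -0.3 0 0 0 1; -0.4 -0.28 0 0 0 0 1; -0.4 -0.28 0 0 0 0 1; -0.4 -0.28 0 0 0 0 1"

```text
time: 47.1
eef_pos: [0.4825, -0.2793, 0.2743]
eef_rot: [2.223, 2.219, 0.0]
force: [0.6, -0.4, -0.1]
opening: 0.0857
grasp_force: 0.0
```

Call:
send_rows:
  deltas: "-0.4 -0.28 0 0 0 0 1; -0.4 -0.28 0 0 0 0 1; -0.4 -0.28 0 0 0 0 1; 0 0 0 0 0 0 1; 0 0 0 0 0 0 1"

```text
time: 47.72
eef_pos: [0.3993, -0.3977, 0.2741]
eef_rot: [-2.224, -2.218, -0.001]
force: [1.5, 0.6, 0.2]
opening: 0.0854
grasp_force: 0.0
```

```bash
python3 - <<'E'
from lib import *
b=cv2.cvtColor(get_image("top"),cv2.COLOR_RGB2BGR);a=cv2.imread("pics/top0.png")
f=lambda i:cv2.resize(i[75:300,65:345],None,fx=2.0,fy=2.0,interpolation=2)[:,:]
cv2.imwrite("pics/end.png",cv2.resize(np.hstack([a[75:200,180:345],b[75:200,180:345]]),None,fx=2.4,fy=2.4,interpolation=2))
h0,h1=[cv2.cvtColor(i,cv2.COLOR_BGR2HSV).astype(int) for i in(a,b)]
for n,box,z in(("tall",(255,138,277,160),.219),("short",(210,142,232,164),.194),("spoon",(290,135,325,170),.175),("bowl",(220,220,300,290),.05),("tiffin",(75,225,185,285),.06)):
  for h in(h0,h1):
    H,S,V=h[...,0],h[...,1],h[...,2]
    m={"tall":V<60,"short":(S>90)&(H<25),"spoon":(V>150)&(S<60),"bowl":(H>45)&(H<75)&(S>150),"tiffin":(V>120)&(S<60)}[n]
    try:
      c=blob(m,box=box);r=cv2.minAreaRect(np.array([ray("top",p[0],z)[:2] for p in c],np.float32));print(n,np.round(r[0],4),np.round(r[1],3))
    except ValueError: print(n,"-")
E
```

```text
tall [ 0.5912 -0.028 ] [0.016 0.023]
tall [ 0.5881 -0.027 ] [0.018 0.021]
short [0.5899 0.0661] [0.021 0.019]
short [0.5898 0.0682] [0.021 0.019]
spoon [ 0.5956 -0.117 ] [0.073 0.075]
spoon [ 0.5953 -0.1173] [0.073 0.075]
bowl [ 0.38   -0.0159] [0.104 0.105]
bowl [ 0.38   -0.0159] [0.104 0.105]
tiffin [0.4243 0.4147] [0.005 0.044]
tiffin [0.3808 0.2994] [0.183 0.064]
```

View pics/end.png

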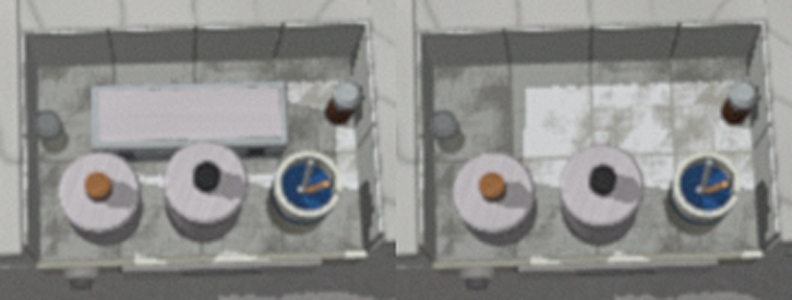

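The before and after crops match: all three things are back within about 3 mm, the tiffin is centred on the tray, and the bowl and both shakers have not moved.

```bash
python3 -c "
from rig import ticket
print(ticket.sign_off())"
```

```text
the job is handed in; nothing more can be done
None
```

The job is handed in: the tiffin box lies lid up in the middle of the tray, both canisters and the spoon holder are back upright within about 3 mm of where they started, and the bowl and shakers did not move (judge's verdict not shown).

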